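Hang the tube basket on the dryer lift, release the catch, hold it lowered

TASK

Hang the wire basket of tubes by its crossbar on the forked hook above the dryer's well, keeping the basket upright, and let go of it. Then flip the safety catch outward, well clear of the lever, and after that pull the lever fully towards the robot, which lowers the basket into the well. The lever springs back by itself: finish while still holding it fully pulled, and leave everything else on the bench where it stands.

Things in the scene. Friction and masses are not known exactly. Their poses are not given: they have to be found in the camera images.
- basket: Loose wire basket with six capped tubes, about 0.25 kg, 90 (x) x 110 (y) x 45 mm high; origin at the centre of its underside, z up. From the middles of its two short (y) sides rise two 8 mm wires, at y = +-50 mm, to a crossbar; tube caps reach 58 mm up.
- basket_bar (a point): Middle of the basket's crossbar, a 10 mm round bar along the basket's y axis, clear span 92 mm, 120 mm above the underside. This bar goes into the hook. Same axes as the basket.
- basket_grip (a point): Centre of the basket's grey plastic grip, a block 26 x 26 x 46 mm high with sides along the basket's axes, on a 10 mm stem over the middle of the crossbar; its centre is 45 mm above the bar (165 mm above the underside), its lower face 22 mm above the bar.
- dryer: White tube dryer, fixed; origin on the bench under the centre of its open well; x away from its front (front is -x), y to its left, z up. Case x = -110 to 140, y = +-110, 85 mm high; well 170 (x) x 160 (y) mm, floor 12 mm up. Lift mast 32 mm wide, 270 mm high at x = 109 to 129 mm. Lever and catch stand on a 28 mm high foot at its right side (y = -110 to -235, x = -120 to 0).
- hook: Forked lift hook, open to the dryer's front (-x), dryer's axes; origin where the crossbar's centre line rests, over the well's centre, 220 mm above the bench at rest. Two 8 mm prongs at y = +-14 mm; upturned tips 26 mm in front of the origin, tops 14 mm above it; behind, prongs step up to 17 mm above it and run to a carriage at x = 88 mm. The lever lowers it 61 mm per rad, 55 mm in all.
- hook_seat (a point): Same point and axes as the hook's origin. The bar must come over the upturned tips from the front and then be lowered into the seat, with the prongs passing between the bar and the tubes, and between the basket's two upright wires.
- catch (a joint): Safety catch angle, rad: 0 to 0.15 at the start (leaning in across the lever's front, 40 degrees from upright at 0, blocking it), 1.75 fully outward. Hinge along the dryer's x through catch_pivot; growing values swing its top towards the dryer's -y. Stays where left (friction, about 1 N at the pin). Clear of the lever from about 0.8; flipped means over 1.2.
- catch_pivot (a point): Point on the catch's hinge axis, 60 mm above the bench, in the plane of catch_grip.
- catch_grip (a point): Middle of the free part of the catch's pin: 12 mm round steel, along the dryer's x, at the top of the catch bar, 90 mm from the hinge; reaches 30 mm to either side, its rear end joins the bar. Pinch from above or push. At joint value q it is 90*sin(0.698-q) mm towards dryer +y from catch_pivot and 90*cos(0.698-q) mm above it.
- lever (a joint): Angle of the lever, rad: 0 at rest (leaning 0.5 rad away from the robot), 0.9 fully pulled towards the dryer's front (-x). A spring returns it: about 4 N at the grip to start, about 10 N at the end. Free play of only 0.06 rad while the catch blocks it.
- lever_pivot (a point): Point on the lever's hinge axis, which runs along the dryer's y; 45 mm above the bench.
- lever_arm: The lever's moving arm: steel bar 12 x 12 mm, with its handle; origin at the lever's pivot.
- lever_grip (a point): Centre of the lever's handle: grey plastic round crossbar 22 mm thick, 70 mm long along the dryer's y, 120 mm from the pivot. At joint value q it lies 120*sin(0.5-q) mm towards dryer +x from lever_pivot and 120*cos(0.5-q) mm above it. Can be taken from above.
- tube_rack: Bystander: orange tube rack 70 x 130 x 80 mm high; origin under its centre. It and the basket can swap places.
- kit_box: Bystander: open white and green kit box 150 x 200 x 75 mm (its raised flap to 160 mm); origin under its centre.
- amber_bottle: Bystander: amber bottle, 60 mm across, 140 mm high; origin under its centre.
- beaker: Bystander: glass beaker, 66 mm across, 80 mm high; origin under its centre.
- cap_dish: Bystander: low white dish, 76 mm across, 22 mm high; origin under its centre.
- salt_jar: Bystander: white jar, 52 mm across, 70 mm high; origin under its centre.
Not all that is in view belongs to the job. What is shaped like the basket but purple or red is not meant.

How it is judged:
By the outcome, as a careful person would: the job done as asked, in the order asked, and still so for the second after the job is handed in, while the arm keeps its last pose, push and grip.
It also fails if it takes over 72 s, if anything falls off the work surface, if the arm or the gripper's body presses on something with over 40 N, if the wrist force passes 120 N, or if a joint passes its speed limit or range.

ROBOT

A 7-joint arm with a two-finger parallel gripper is mounted at the origin on the work surface. World frame = base frame: x ahead of the robot, y to its left, z up, the work surface at z = 0. Lengths are in m, angles in degrees, forces in N, time in s.
With the tool pointing down it reaches from about 0.4 to 0.85 m from the base axis. Payload 4.4 kg.
Tool frame: the origin (TCP) lies on the mounting face of the last link; the fingertips stand 199 mm ahead of it and the grasp point (between the pads) lies 180 mm ahead of it; z points along the fingers, y is the line along which they close (so a half turn about z gives the same grasp; the last joint's range is limited). The gripper opens to 94 mm and grips with 3 to 60 N. Pads are 16 mm wide; open, the fingers measure 119 mm over their backs; the gripper's body (75 mm by 177 mm) begins 78 mm behind the grasp point.
Start: joints at [-70.634, 36.005, 2.206, 86.941, -1.547, 57.084, -1.146], TCP at [0.255, 0.598, 0.405] pointing down, gripper open.
Joint ranges: [-175.42, 175.42], [-21.48, 121.26], [-71.46, 75.88], [10.55, 141.38], [-63.04, 243.04], [13.31, 113.54], [-168.57, 168.57]. Speed limits (degrees/s): [147.25, 147.25, 180, 180, 180, 180, 180].

INTERFACE

Orientations are given as a 3x3 rotation matrix whose columns are the frame's x, y, z axes.
In Python, from bench import r, optics gives the robot as it stands. The module is installed in compiled form; this text tells all that it offers.
- The arm moves only by the shell command python3 -m inch 'ROWS' [FORCE]. ROWS is JSON, a list of rows, each an object of numbers: "wx", "wy", "wz": the turn, a rotation vector about the tool's x, y, z in degrees; "tx", "ty", "tz": the shift along the tool's x, y, z in cm; "claw": the closure, from 0 (fully open) to 1 (shut). In form: [{"wx": .., "wy": .., "wz": .., "tx": .., "ty": .., "tz": .., "claw": ..}, ...]. A call has exactly 10 rows; each row shifts and turns the commanded pose from where the row before left it, along the tool's axes as they then stand; what a row does not reach is not made up. A row lasts 1/10 s, in which the tool goes at most 50 mm and 8.59 degrees, less where a joint would pass 70% of its speed; a pose out of reach is approached as far as the arm can. A call with a gripper value outside its range is refused whole. The fingers move at their own pace and stop on an object; FORCE is the grip in N (left out, the last holds). Time passes only in rows, so rows that do not move let the fingers close, or fill a call up. It gives the time, the measured TCP pose, the force, the opening and the grip force at its end, in the units of the state.
- r.read_state(): the state, without advancing time (a new reading comes with each control period).
- optics.capture(name): name is "side" or "top"; returns a dict with "img" (384x512x3 uint8, red, green, blue), "intrinsics" (3x3 intrinsics, pixels), "k1" (the pictures are not rectified: a ray, as slopes to the right and down, at radius r is drawn at 1 + k1 r^2 times it, then the intrinsics apply), "rvec" (rotation vector, rad) and "tvec" (3), from world to camera coordinates, as OpenCV has them. Camera axes: x right, y down, z forward; pixel columns grow to the right and rows downward; lengths in m; the calibration is good to about 2 mm. A picture is of the moment at which its call begins. There is no depth.
- r.hand_in(): hands the job in; it is judged then, once.
The state is a dict: "time_s": time; "q": joint angles; "joint_vel": joint speeds; "tau": joint torques, N m; "position": TCP position; "eef_rot": TCP orientation; "ft_force": force on the tool from outside, world axes, zero at the start; "torque": the same for the moment, N m; "opening": finger opening in m; "grasp_force": force on a finger pad.
Only numpy, scipy, OpenCV 4.12 (cv2) and the standard library are available. Lean on these libraries where they do the work, as an engineer would, in place of code of your own. Each camera call takes 0.05 s, during which the arm holds its last target. There are 200 camera calls.

## Working session

There is one attempt and no reset: what is moved stays moved. The work goes in short steps, Python scripts to look and compute and a shell command to move; the robot and the scene stay as the last step left them, time stands still between calls to the robot, and variables do not carry over. Pictures are saved under pics/ and viewed, at most 13 in all, crops included, and the job is handed in when it is done.

```bash
mkdir -p pics; cat > h.py <<'E'
import numpy as np, cv2
from bench import r, optics
def cap(n):
    c=optics.capture(n); c['R']=cv2.Rodrigues(np.array(c['rvec'],float))[0]; c['t']=np.array(c['tvec'],float).ravel(); c['K']=np.array(c['intrinsics'],float); return c
def ray(c,u,v):
    K=c['K']; d=np.array([(u-K[0,2])/K[0,0],(v-K[1,2])/K[1,1]]); s=d.copy()
    for _ in range(20): s=d/(1+c['k1']*(s@s))
    return -c['R'].T@c['t'], c['R'].T@np.array([s[0],s[1],1])
def onz(c,u,v,z):
    o,d=ray(c,u,v); return o+d*(z-o[2])/d[2]
def proj(c,p):
    q=c['R']@np.array(p,float)+c['t']; s=q[:2]/q[2]; s=s*(1+c['k1']*(s@s)); return c['K'][:2,:2]@s+c['K'][:2,2]
def tri(c1,p1,c2,p2):
    o1,d1=ray(c1,*p1);o2,d2=ray(c2,*p2)
    s=np.linalg.lstsq(np.c_[d1,-d2],o2-o1,rcond=None)[0]; a=o1+d1*s[0];b=o2+d2*s[1]
    return (a+b)/2,np.linalg.norm(a-b)
def save(img,f,k=1):
    cv2.imwrite('pics/'+f,cv2.resize(img[:,:,::-1],None,fx=k,fy=k,interpolation=cv2.INTER_CUBIC))
E
python3 - <<'E'
from h import *
for n in('side','top'):
    c=cap(n); save(c['img'],n+'0.png',1.5); print(n,c['K'].round(1).tolist(),c['k1'],(-c['R'].T@c['t']).round(3),c['R'].round(2).tolist()); np.save(n+'0.npy',c,allow_pickle=True)
s=r.read_state();print({k:np.round(v,3).tolist() for k,v in s.items()})
E
```

```text
side [[423.0, 0.0, 263.1], [0.0, 423.0, 187.3], [0.0, 0.0, 1.0]] -0.07251024325341432 [ 0.019 -0.859  1.184] [[0.85, -0.52, -0.01], [-0.38, -0.62, -0.69], [0.35, 0.59, -0.73]]
top [[473.2, 0.0, 257.7], [0.0, 473.2, 186.1], [0.0, 0.0, 1.0]] -0.004812540505533115 [ 0.225 -0.018  1.494] [[0.01, -1.0, -0.0], [-0.98, -0.01, -0.22], [0.22, 0.0, -0.98]]
{'time_s': 0.1, 'q': [-70.634, 36.053, 2.203, 86.99, -1.548, 57.085, -1.147], 'joint_vel': [-0.067, -0.128, 0.075, -0.186, 0.038, -0.055, 0.035], 'tau': [0.003, -55.079, 1.147, -18.712, -0.052, 0.019, 0.0], 'position': [0.255, 0.597, 0.404], 'eef_rot': [[-0.92, 0.393, -0.001], [0.393, 0.92, -0.002], [0.0, -0.002, -1.0]], 'ft_force': [-1.05, 0.297, 0.521], 'torque': [-0.008, 0.013, -0.028], 'grasp_force': 0.0, 'opening': 0.094}
```

View pics/side0.png

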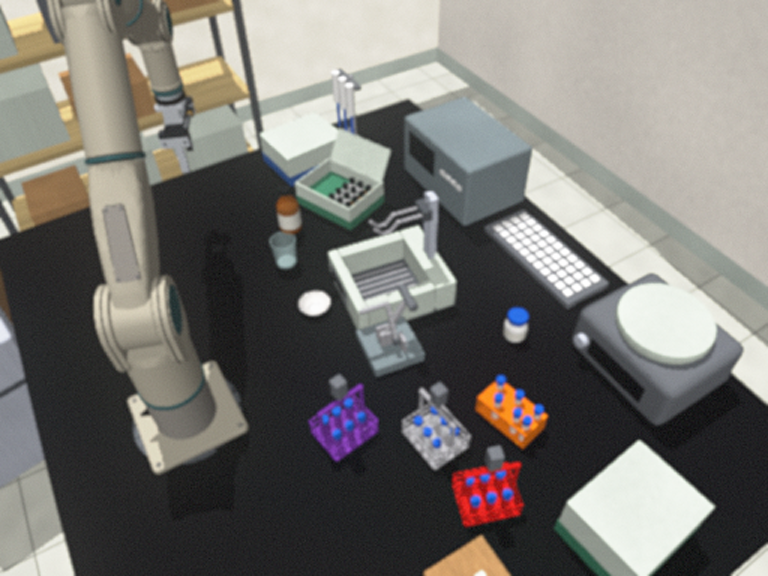

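View pics/top0.png

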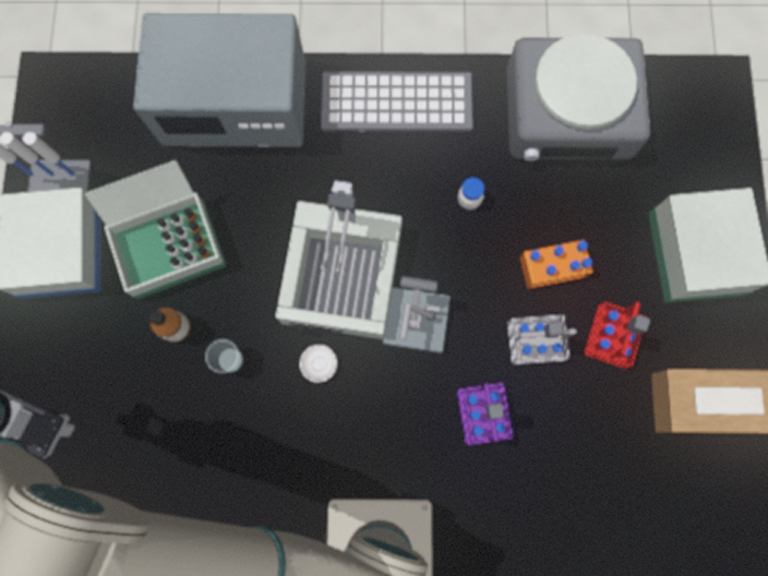

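Candidates for the basket in the top picture are the purple one at (486,413), the red one at (613,335) and the silver wire one at (540,338). In the side picture they are at (345,425), (487,490) and (437,430). The orange block at (557,263) is the rack. I choose the silver one and check it close up, along with the dryer.

```bash
python3 - <<'E'
from h import *
t=np.load('top0.npy',allow_pickle=True).item()['img'];s=np.load('side0.npy',allow_pickle=True).item()['img']
def crop(i,u,v,w,h,k): return cv2.resize(i[v:v+h,u:u+w],None,fx=k,fy=k,interpolation=cv2.INTER_CUBIC)
a=np.hstack([crop(t,180,115,130,130,3),crop(s,215,115,130,130,3)])
b=np.hstack([crop(t,330,200,65,50,6),crop(s,258,250,65,50,6)])[:200]
b=np.hstack([crop(t,330,205,65,33,6),crop(s,258,253,65,33,6)])
save(np.vstack([a,b]),'crop1.png')
E
```

```text
(no output)
```

View pics/crop1.png

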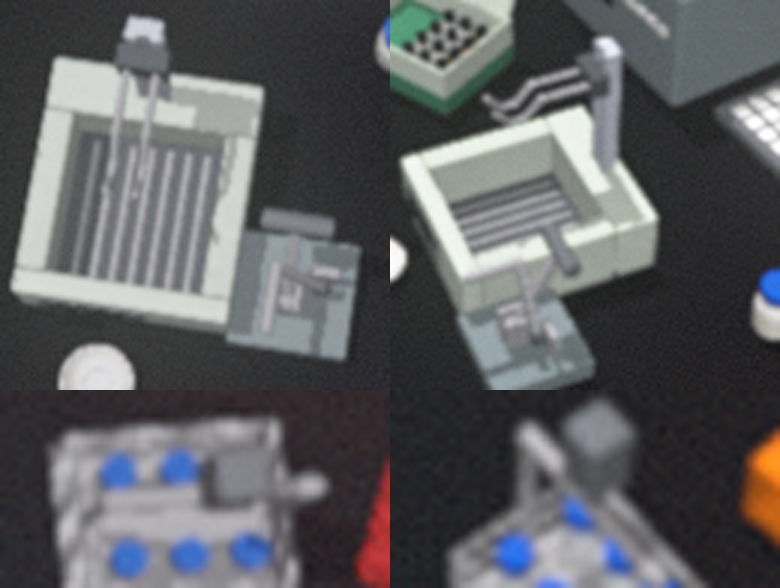

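The crop confirms the silver wire basket with the grey grip, which is at top px about (370,218) and side px about (293,261). It also shows the dryer, the prongs, the lever handle at top (279,189), and the catch pin at top (271,214) and side (250,204).

```bash
python3 - <<'E'
from h import *
t=np.load('top0.npy',allow_pickle=True).item();s=np.load('side0.npy',allow_pickle=True).item()
T=lambda x,y:(180+x/3,115+y/3); S=lambda x,y:(215+(x-390)/3,115+y/3)
print('lever',tri(t,T(298,222),s,S(562,250)))
print('pin',tri(t,T(272,297),s,S(494,268)))
# case top corners at z=.085
i=t['img'].astype(int); hsv=cv2.cvtColor(t['img'],cv2.COLOR_RGB2HSV)
for n,p in dict(bl=T(52,57),br=T(265,87),fr=T(232,298),fl=T(18,268),footbr=T(360,242),footfr=T(346,358)).items():
    print(n,onz(t,*p,.028 if 'foot' in n else .085).round(3))
for n,p in dict(left=S(403,158),front=S(465,275),right=S(657,213),back=S(578,108)).items(): print('side',n,onz(s,*p,.085).round(3))
# silver basket caps (blue) and grip
for n,c,(u,v,w,h) in(('top',t,(335,205,50,40)),('side',s,(262,255,55,55))):
    b=c['img'][v:v+h,u:u+w]; H=cv2.cvtColor(b,cv2.COLOR_RGB2HSV)
    m=((H[...,0]>100)&(H[...,0]<130)&(H[...,1]>120)).astype(np.uint8)
    k,l,st,ce=cv2.connectedComponentsWithStats(m)
    for j in range(1,k):
        if st[j,4]>5: print(n,'cap',st[j,4],(ce[j]+[u,v]).round(1),onz(c,*(ce[j]+[u,v]),.056).round(3))
gt=(330+237/6,205+(475-390)/6); gs=(258+(600-390)/6,253+(447-390)/6)
print('grip',tri(t,gt,s,gs))
E
```

```text
lever (array([ 0.51744829, -0.07618718,  0.14731757]), np.float64(0.0021455579756713))
pin (array([ 0.44533706, -0.05133773,  0.13672188]), np.float64(0.0020530767144819654))
bl [0.704 0.178 0.085]
br [ 0.673 -0.045  0.085]
fr [ 0.451 -0.012  0.085]
fl [0.48  0.204 0.085]
footbr [ 0.521 -0.146  0.028]
footfr [ 0.399 -0.13   0.028]
side left [0.462 0.206 0.085]
side front [ 0.434 -0.003  0.085]
side right [ 0.677 -0.039  0.085]
side back [0.698 0.169 0.085]
top cap 21 [349.1 218.3] [ 0.446 -0.294  0.056]
top cap 24 [359.5 217.4] [ 0.449 -0.325  0.056]
top cap 24 [351.  232.7] [ 0.402 -0.298  0.056]
top cap 22 [361.3 232.2] [ 0.403 -0.329  0.056]
top cap 24 [371.2 231.5] [ 0.406 -0.36   0.056]
side cap 15 [288.7 273.6] [ 0.44  -0.298  0.056]
side cap 31 [278.3 279.9] [ 0.4   -0.299  0.056]
side cap 11 [295.2 280.6] [ 0.443 -0.329  0.056]
side cap 25 [284.7 287.4] [ 0.403 -0.332  0.056]
side cap 11 [304.6 286.9] [ 0.455 -0.362  0.056]
side cap 25 [290.9 294.8] [ 0.405 -0.362  0.056]
grip (array([ 0.42732432, -0.32967246,  0.16867253]), np.float64(0.0016069672794803787))
```

```bash
cat >> h.py <<'E'
A=np.radians(-7.6); DX=np.array([np.cos(A),np.sin(A),0]); DY=np.array([-np.sin(A),np.cos(A),0]); DO=np.array([.553,.086,0])
def dl(x,y,z): return DO+x*DX+y*DY+np.array([0,0,z])      # dryer -> world
def ld(p): d=np.array(p)-DO; return np.array([d@DX,d@DY,d[2]])
def go(p,yaw=None):
    s=r.read_state(); R=np.array(s['eef_rot']); g=np.array(s['position'])+R[:,2]*.18
    print('t',s['time_s'],'grasp',g.round(4),'yaw',np.degrees(np.arctan2(R[1,1],R[0,1])).round(2),'z',R[:,2].round(3),'q',np.round(s['q'],0),'F',np.round(s['ft_force'],1),'open',round(s['opening'],4),round(s['grasp_force'],1))
    if p is not None: print('tool move cm',((np.array(p)-g)@R*100).round(2))
E
python3 - <<'E'
from h import *
t=np.load('top0.npy',allow_pickle=True).item();s=np.load('side0.npy',allow_pickle=True).item()
T=lambda x,y:(180+x/3,115+y/3); S=lambda x,y:(215+(x-390)/3,115+y/3)
print([ (ld(a).round(3),round(b,4)) for a,b in (tri(t,T(107,188),s,S(487,98)),tri(t,T(138,192),s,S(503,119)))])
E
python3 -m inch '[{"wz":7,"tz":-1},{"wz":7,"tz":-1},{"wz":7,"tz":-1},{"wz":7,"tz":-1},{"wz":7,"tz":-1},{"wz":7,"tz":-1},{"wz":7,"tz":-1},{"wz":7,"tz":-1},{"wz":7,"tz":-1},{"tz":-1}]' 30
```

```text
[(array([-0.026,  0.013,  0.23 ]), np.float64(0.0007)), (array([-0.02 , -0.015,  0.218]), np.float64(0.0053))]validation failed for argument at $[0]...
```

```bash

python3 -m inch '[{"wx":0,"wy":0,"wz":7,"tx":0,"ty":0,"tz":-1,"claw":0},{"wx":0,"wy":0,"wz":7,"tx":0,"ty":0,"tz":-1,"claw":0},{"wx":0,"wy":0,"wz":7,"tx":0,"ty":0,"tz":-1,"claw":0},{"wx":0,"wy":0,"wz":7,"tx":0,"ty":0,"tz":-1,"claw":0},{"wx":0,"wy":0,"wz":7,"tx":0,"ty":0,"tz":-1,"claw":0},{"wx":0,"wy":0,"wz":7,"tx":0,"ty":0,"tz":-1,"claw":0},{"wx":0,"wy":0,"wz":7,"tx":0,"ty":0,"tz":-1,"claw":0},{"wx":0,"wy":0,"wz":7,"tx":0,"ty":0,"tz":-1,"claw":0},{"wx":0,"wy":0,"wz":7,"tx":0,"ty":0,"tz":-1,"claw":0},{"wx":0,"wy":0,"wz":0,"tx":0,"ty":0,"tz":-1,"claw":0}]' 30
python3 -c "
from h import *
go([.477,.152,.32])"
```

```text
time_s: 1.1
position: [0.2551, 0.5977, 0.5046]
eef_rot: [[-0.067, 0.998, -0.0], [0.998, 0.067, -0.001], [-0.001, -0.0, -1.0]]
ft_force: [0.8, -0.4, -0.3]
opening: 0.0941
grasp_force: 0.0
t 1.1 grasp [0.2551 0.5975 0.3246] yaw 3.85 z [-0.    -0.001 -1.   ] q [-81.  33.  20.  79. -11.  70. -56.] F [ 0.8 -0.4 -0.3] open 0.0941 0.0
tool move cm [-45.94  19.15   0.51]
```

```bash

python3 -m inch '[{"wx":0,"wy":0,"wz":0,"tx":-4.6,"ty":1.9,"tz":0,"claw":0},{"wx":0,"wy":0,"wz":0,"tx":-4.6,"ty":1.9,"tz":0,"claw":0},{"wx":0,"wy":0,"wz":0,"tx":-4.6,"ty":1.9,"tz":0,"claw":0},{"wx":0,"wy":0,"wz":0,"tx":-4.6,"ty":1.9,"tz":0,"claw":0},{"wx":0,"wy":0,"wz":0,"tx":-4.6,"ty":1.9,"tz":0,"claw":0},{"wx":0,"wy":0,"wz":0,"tx":-4.6,"ty":1.9,"tz":0,"claw":0},{"wx":0,"wy":0,"wz":0,"tx":-4.6,"ty":1.9,"tz":0,"claw":0},{"wx":0,"wy":0,"wz":0,"tx":-4.6,"ty":1.9,"tz":0,"claw":0},{"wx":0,"wy":0,"wz":0,"tx":-4.6,"ty":1.9,"tz":0,"claw":0},{"wx":0,"wy":0,"wz":0,"tx":-4.6,"ty":1.9,"tz":0,"claw":0}]'
python3 -c "
from h import *
go([.426,-.328,.32])"
```

```text
time_s: 2.1
position: [0.4763, 0.1497, 0.5049]
eef_rot: [[-0.071, 0.997, 0.0], [0.997, 0.071, 0.0], [0.0, 0.0, -1.0]]
ft_force: [0.6, 0.2, -0.0]
opening: 0.0939
grasp_force: 0.0
t 2.1 grasp [0.4764 0.1498 0.3249] yaw 4.08 z [ 0.  0. -1.] q [-41.  19.  27. 103. -10.  61.  -6.] F [ 0.6  0.2 -0. ] open 0.0939 0.0
tool move cm [-47.3   -8.43   0.47]
```

```bash

python3 -m inch '[{"wx":0,"wy":0,"wz":0,"tx":-4.7,"ty":-0.85,"tz":0.5,"claw":0},{"wx":0,"wy":0,"wz":0,"tx":-4.7,"ty":-0.85,"tz":0,"claw":0},{"wx":0,"wy":0,"wz":0,"tx":-4.7,"ty":-0.85,"tz":0,"claw":0},{"wx":0,"wy":0,"wz":0,"tx":-4.7,"ty":-0.85,"tz":0,"claw":0},{"wx":0,"wy":0,"wz":0,"tx":-4.7,"ty":-0.85,"tz":0,"claw":0},{"wx":0,"wy":0,"wz":0,"tx":-4.7,"ty":-0.85,"tz":0,"claw":0},{"wx":0,"wy":0,"wz":0,"tx":-4.7,"ty":-0.85,"tz":0,"claw":0},{"wx":0,"wy":0,"wz":0,"tx":-4.7,"ty":-0.85,"tz":0,"claw":0},{"wx":0,"wy":0,"wz":0,"tx":-4.7,"ty":-0.85,"tz":0,"claw":0},{"wx":0,"wy":0,"wz":0,"tx":-4.7,"ty":-0.85,"tz":0,"claw":0}]'
python3 - <<'E'
from h import *
go([.4265,-.329,.171])
c=cap('side'); d=cap('top')
a=cv2.resize(c['img'][205:305,240:340],None,fx=4,fy=4,interpolation=cv2.INTER_CUBIC);b=cv2.resize(d['img'][170:270,310:410],None,fx=4,fy=4,interpolation=cv2.INTER_CUBIC)
save(np.hstack([a,b]),'above.png')
E
```

```text
time_s: 3.1
position: [0.4223, -0.3248, 0.4997]
eef_rot: [[-0.071, 0.997, 0.0], [0.997, 0.071, 0.001], [0.0, 0.0, -1.0]]
ft_force: [0.4, -0.2, -0.3]
opening: 0.0939
grasp_force: 0.0
t 3.1 grasp [ 0.4223 -0.3247  0.3197] yaw 4.08 z [ 0.     0.001 -1.   ] q [ 11.  23.  35.  99. -15.  63.  54.] F [ 0.4 -0.2 -0.3] open 0.0939 0.0
tool move cm [-0.47  0.38 14.87]
```

View pics/above.png

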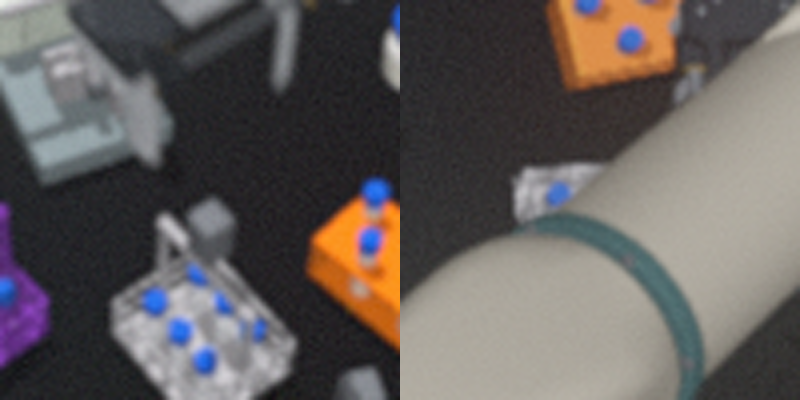

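The fingers straddle the line of the grey grip, with fingertips at crop px (145,155) and (285,85) and the grip at (210,230). I go down from here.

```bash

python3 -m inch '[{"wx":0,"wy":0,"wz":0,"tx":-0.2,"ty":0.2,"tz":2,"claw":0},{"wx":0,"wy":0,"wz":0,"tx":-0.2,"ty":0.2,"tz":2,"claw":0},{"wx":0,"wy":0,"wz":0,"tx":0,"ty":0,"tz":2,"claw":0},{"wx":0,"wy":0,"wz":0,"tx":0,"ty":0,"tz":2,"claw":0},{"wx":0,"wy":0,"wz":0,"tx":0,"ty":0,"tz":2,"claw":0},{"wx":0,"wy":0,"wz":0,"tx":0,"ty":0,"tz":2,"claw":0},{"wx":0,"wy":0,"wz":0,"tx":0,"ty":0,"tz":1.5,"claw":0},{"wx":0,"wy":0,"wz":0,"tx":0,"ty":0,"tz":1,"claw":0},{"wx":0,"wy":0,"wz":0,"tx":0,"ty":0,"tz":0.4,"claw":0},{"wx":0,"wy":0,"wz":0,"tx":0,"ty":0,"tz":0,"claw":0}]'
python3 -c "
from h import *
go([.4265,-.329,.171])"
python3 -m inch '[{"wx":0,"wy":0,"wz":0,"tx":0,"ty":0,"tz":0,"claw":0.4},{"wx":0,"wy":0,"wz":0,"tx":0,"ty":0,"tz":0,"claw":0.6},{"wx":0,"wy":0,"wz":0,"tx":0,"ty":0,"tz":0,"claw":0.7},{"wx":0,"wy":0,"wz":0,"tx":0,"ty":0,"tz":0,"claw":1},{"wx":0,"wy":0,"wz":0,"tx":0,"ty":0,"tz":0,"claw":1},{"wx":0,"wy":0,"wz":0,"tx":0,"ty":0,"tz":0,"claw":1},{"wx":0,"wy":0,"wz":0,"tx":0,"ty":0,"tz":0,"claw":1},{"wx":0,"wy":0,"wz":0,"tx":0,"ty":0,"tz":0,"claw":1},{"wx":0,"wy":0,"wz":0,"tx":0,"ty":0,"tz":0,"claw":1},{"wx":0,"wy":0,"wz":0,"tx":0,"ty":0,"tz":0,"claw":1}]' 35
python3 -c "
from h import *
go(None)"
```

```text
time_s: 4.2
position: [0.4272, -0.3266, 0.3505]
eef_rot: [[-0.069, 0.998, -0.0], [0.998, 0.069, 0.0], [0.0, -0.0, -1.0]]
ft_force: [-0.5, -0.1, 0.1]
opening: 0.0938
grasp_force: 0.0
t 4.2 grasp [ 0.4271 -0.3265  0.1705] yaw 3.93 z [-0.  0. -1.] q [ 15.  34.  29. 109. -23.  43.  61.] F [-0.5 -0.1  0.1] open 0.0938 0.0
tool move cm [-0.25 -0.08 -0.05]
time_s: 5.2
position: [0.427, -0.3267, 0.3506]
eef_rot: [[-0.067, 0.998, -0.0], [0.998, 0.067, 0.0], [0.0, -0.0, -1.0]]
ft_force: [0.3, -0.3, -0.3]
opening: 0.0258
grasp_force: 34.9
t 5.2 grasp [ 0.4269 -0.3267  0.1706] yaw 3.86 z [-0.  0. -1.] q [ 15.  34.  29. 109. -23.  43.  61.] F [ 0.3 -0.3 -0.3] open 0.0258 34.9
```

```bash

python3 -m inch '[{"wx":0,"wy":0,"wz":0,"tx":0,"ty":0,"tz":-1,"claw":1},{"wx":0,"wy":0,"wz":0,"tx":0,"ty":0,"tz":-2,"claw":1},{"wx":0,"wy":0,"wz":0,"tx":0,"ty":0,"tz":-2.5,"claw":1},{"wx":0,"wy":0,"wz":1.5,"tx":0,"ty":0,"tz":-2.5,"claw":1},{"wx":0,"wy":0,"wz":2,"tx":0,"ty":0,"tz":-2.5,"claw":1},{"wx":0,"wy":0,"wz":2,"tx":0,"ty":0,"tz":-2.5,"claw":1},{"wx":0,"wy":0,"wz":2,"tx":0,"ty":0,"tz":-2.5,"claw":1},{"wx":0,"wy":0,"wz":2,"tx":0,"ty":0,"tz":-2.5,"claw":1},{"wx":0,"wy":0,"wz":1.5,"tx":0,"ty":0,"tz":-1.5,"claw":1},{"wx":0,"wy":0,"wz":0.5,"tx":0,"ty":0,"tz":-0.5,"claw":1}]'
python3 -c "
from h import *
go(dl(-.09,0,.37))"
```

```text
time_s: 6.2
position: [0.4268, -0.327, 0.5526]
eef_rot: [[0.134, 0.991, 0.002], [0.991, -0.134, -0.001], [-0.001, 0.002, -1.0]]
ft_force: [-0.2, -0.5, -2.9]
opening: 0.0256
grasp_force: 34.9
t 6.2 grasp [ 0.4272 -0.3273  0.3726] yaw -7.68 z [ 0.002 -0.001 -1.   ] q [  8.  22.  40.  93. -15.  70.  42.] F [-0.2 -0.5 -2.9] open 0.0256 34.9
tool move cm [42.63 -2.06  0.2 ]
```

```bash

python3 -m inch '[{"wx":0,"wy":0,"wz":0,"tx":2,"ty":-0.2,"tz":0,"claw":1},{"wx":0,"wy":0,"wz":0,"tx":4,"ty":-0.2,"tz":0,"claw":1},{"wx":0,"wy":0,"wz":0,"tx":5,"ty":-0.2,"tz":0,"claw":1},{"wx":0,"wy":0,"wz":0,"tx":5,"ty":-0.2,"tz":0,"claw":1},{"wx":0,"wy":0,"wz":0,"tx":5,"ty":-0.2,"tz":0,"claw":1},{"wx":0,"wy":0,"wz":0,"tx":5,"ty":-0.2,"tz":0,"claw":1},{"wx":0,"wy":0,"wz":0,"tx":5,"ty":-0.2,"tz":0,"claw":1},{"wx":0,"wy":0,"wz":0,"tx":5,"ty":-0.2,"tz":0,"claw":1},{"wx":0,"wy":0,"wz":0,"tx":4,"ty":-0.2,"tz":0,"claw":1},{"wx":0,"wy":0,"wz":0,"tx":2.5,"ty":-0.2,"tz":0,"claw":1}]'
python3 -c "
from h import *
go(dl(-.09,0,.303))"
```

```text
time_s: 7.2
position: [0.4631, 0.1006, 0.5499]
eef_rot: [[0.128, 0.992, -0.002], [0.992, -0.128, 0.001], [0.001, -0.002, -1.0]]
ft_force: [0.5, -0.5, -3.3]
opening: 0.0258
grasp_force: 35.0
t 7.2 grasp [0.4628 0.1008 0.3699] yaw -7.36 z [-0.002  0.001 -1.   ] q [-40.  14.  32. 102.  -8.  66. -13.] F [ 0.5 -0.5 -3.3] open 0.0258 35.0
tool move cm [-0.27  0.15  6.69]
```

```bash

python3 -m inch '[{"wx":0,"wy":0,"wz":0,"tx":-0.1,"ty":0,"tz":0.5,"claw":1},{"wx":0,"wy":0,"wz":0,"tx":-0.1,"ty":0,"tz":1,"claw":1},{"wx":0,"wy":0,"wz":0,"tx":0,"ty":0,"tz":1,"claw":1},{"wx":0,"wy":0,"wz":0,"tx":0,"ty":0,"tz":1,"claw":1},{"wx":0,"wy":0,"wz":0,"tx":0,"ty":0,"tz":1,"claw":1},{"wx":0,"wy":0,"wz":0,"tx":0,"ty":0,"tz":1,"claw":1},{"wx":0,"wy":0,"wz":0,"tx":0,"ty":0,"tz":0.7,"claw":1},{"wx":0,"wy":0,"wz":0,"tx":0,"ty":0,"tz":0.4,"claw":1},{"wx":0,"wy":0,"wz":0,"tx":0,"ty":0,"tz":0,"claw":1},{"wx":0,"wy":0,"wz":0,"tx":0,"ty":0,"tz":0,"claw":1}]'
python3 - <<'E'
from h import *
go(dl(0,0,.303))
c=cap('side'); d=cap('top')
a=cv2.resize(c['img'][90:215,210:335],None,fx=3.2,fy=3.2,interpolation=cv2.INTER_CUBIC);b=cv2.resize(d['img'][105:230,160:285],None,fx=3.2,fy=3.2,interpolation=cv2.INTER_CUBIC)
save(np.hstack([a,b]),'pre.png')
E
```

```text
time_s: 8.2
position: [0.4636, 0.0949, 0.4848]
eef_rot: [[0.133, 0.991, 0.0], [0.991, -0.133, 0.0], [0.0, 0.0, -1.0]]
ft_force: [-0.3, 0.1, -1.9]
opening: 0.0259
grasp_force: 35.0
t 8.2 grasp [0.4636 0.0949 0.3048] yaw -7.63 z [ 0.  0. -1.] q [-38.  18.  31. 108. -11.  57. -10.] F [-0.3  0.1 -1.9] open 0.0259 35.0
tool move cm [0.3  8.97 0.19]
```

View pics/pre.png

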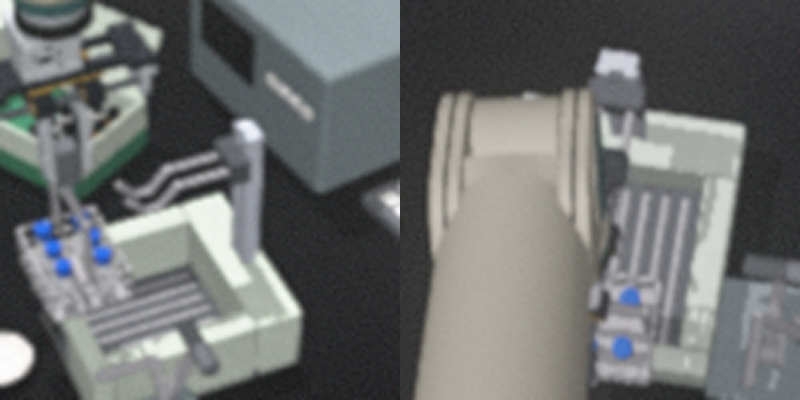

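The side crop shows the basket held upright in front of the prong tips, which are at (120,185). The grip is at (68,155), so the path in is clear.

```bash

python3 -m inch '[{"wx":0,"wy":0,"wz":0,"tx":0.1,"ty":0.5,"tz":0,"claw":1},{"wx":0,"wy":0,"wz":0,"tx":0.1,"ty":1,"tz":0,"claw":1},{"wx":0,"wy":0,"wz":0,"tx":0.1,"ty":1.3,"tz":0,"claw":1},{"wx":0,"wy":0,"wz":0,"tx":0,"ty":1.3,"tz":0,"claw":1},{"wx":0,"wy":0,"wz":0,"tx":0,"ty":1.3,"tz":0,"claw":1},{"wx":0,"wy":0,"wz":0,"tx":0,"ty":1.3,"tz":0,"claw":1},{"wx":0,"wy":0,"wz":0,"tx":0,"ty":1.2,"tz":0,"claw":1},{"wx":0,"wy":0,"wz":0,"tx":0,"ty":0.7,"tz":0,"claw":1},{"wx":0,"wy":0,"wz":0,"tx":0,"ty":0.3,"tz":0,"claw":1},{"wx":0,"wy":0,"wz":0,"tx":0,"ty":0,"tz":0,"claw":1}]'
python3 - <<'E'
from h import *
go(dl(0,0,.2706))
c=cap('side'); save(c['img'][90:215,210:335],'over.png',4)
E
```

```text
time_s: 9.3
position: [0.5523, 0.0859, 0.4845]
eef_rot: [[0.133, 0.991, -0.0], [0.991, -0.133, -0.0], [-0.0, -0.0, -1.0]]
ft_force: [0.1, 0.8, -2.2]
opening: 0.0258
grasp_force: 35.0
t 9.3 grasp [0.5522 0.0859 0.3045] yaw -7.65 z [-0. -0. -1.] q [-31.  26.  30.  96. -14.  62.  -5.] F [ 0.1  0.8 -2.2] open 0.0258 35.0
tool move cm [0.02 0.08 3.39]
```

View pics/over.png

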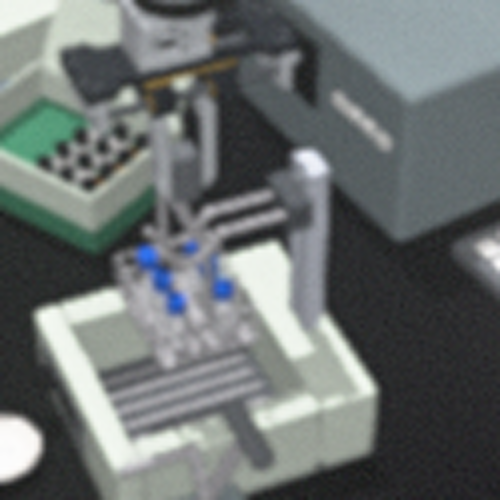

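The basket is over the seat, with the prongs running between bar and tubes at about (235,210). I lower it.

```bash

python3 -m inch '[{"wx":0,"wy":0,"wz":0,"tx":0,"ty":0,"tz":0.4,"claw":1},{"wx":0,"wy":0,"wz":0,"tx":0,"ty":0,"tz":0.5,"claw":1},{"wx":0,"wy":0,"wz":0,"tx":0,"ty":0,"tz":0.5,"claw":1},{"wx":0,"wy":0,"wz":0,"tx":0,"ty":0,"tz":0.5,"claw":1},{"wx":0,"wy":0,"wz":0,"tx":0,"ty":0,"tz":0.5,"claw":1},{"wx":0,"wy":0,"wz":0,"tx":0,"ty":0,"tz":0.4,"claw":1},{"wx":0,"wy":0,"wz":0,"tx":0,"ty":0,"tz":0.3,"claw":1},{"wx":0,"wy":0,"wz":0,"tx":0,"ty":0,"tz":0.2,"claw":1},{"wx":0,"wy":0,"wz":0,"tx":0,"ty":0,"tz":0.1,"claw":1},{"wx":0,"wy":0,"wz":0,"tx":0,"ty":0,"tz":0,"claw":1}]'
python3 -c "
from h import *
go(dl(0,0,.2706))"
```

```text
time_s: 10.35
position: [0.5521, 0.086, 0.4507]
eef_rot: [[0.133, 0.991, -0.0], [0.991, -0.133, 0.0], [0.0, -0.0, -1.0]]
ft_force: [-0.6, -1.3, -3.2]
opening: 0.0259
grasp_force: 35.0
t 10.35 grasp [0.552  0.086  0.2707] yaw -7.64 z [-0.  0. -1.] q [-31.  28.  29.  99. -16.  57.  -4.] F [-0.6 -1.3 -3.2] open 0.0259 35.0
tool move cm [0.01 0.09 0.01]
```

```bash

python3 -m inch '[{"wx":0,"wy":0,"wz":0,"tx":0,"ty":0,"tz":0.1,"claw":1},{"wx":0,"wy":0,"wz":0,"tx":0,"ty":0,"tz":0.1,"claw":1},{"wx":0,"wy":0,"wz":0,"tx":0,"ty":0,"tz":0.1,"claw":1},{"wx":0,"wy":0,"wz":0,"tx":0,"ty":0,"tz":0.1,"claw":1},{"wx":0,"wy":0,"wz":0,"tx":0,"ty":0,"tz":0,"claw":1},{"wx":0,"wy":0,"wz":0,"tx":0,"ty":0,"tz":0,"claw":1},{"wx":0,"wy":0,"wz":0,"tx":0,"ty":0,"tz":0,"claw":1},{"wx":0,"wy":0,"wz":0,"tx":0,"ty":0,"tz":0,"claw":1},{"wx":0,"wy":0,"wz":0,"tx":0,"ty":0,"tz":0,"claw":1},{"wx":0,"wy":0,"wz":0,"tx":0,"ty":0,"tz":0,"claw":1}]'
python3 -c "
from h import *
go(dl(0,0,.2706))"
```

```text
time_s: 11.35
position: [0.552, 0.0857, 0.4487]
eef_rot: [[0.133, 0.991, 0.001], [0.991, -0.133, 0.001], [0.001, 0.001, -1.0]]
ft_force: [-4.2, -0.6, 11.0]
opening: 0.0258
grasp_force: 35.0
t 11.35 grasp [0.5523 0.086  0.2687] yaw -7.64 z [ 0.001  0.001 -1.   ] q [-31.  28.  29.  99. -16.  57.  -4.] F [-4.2 -0.6 11. ] open 0.0258 35.0
tool move cm [ 0.01  0.07 -0.19]
```

```bash

python3 -m inch '[{"wx":0,"wy":0,"wz":0,"tx":0,"ty":0,"tz":-0.1,"claw":1},{"wx":0,"wy":0,"wz":0,"tx":0,"ty":0,"tz":0,"claw":1},{"wx":0,"wy":0,"wz":0,"tx":0,"ty":0,"tz":0,"claw":0.65},{"wx":0,"wy":0,"wz":0,"tx":0,"ty":0,"tz":0,"claw":0.6},{"wx":0,"wy":0,"wz":0,"tx":0,"ty":0,"tz":0,"claw":0.5},{"wx":0,"wy":0,"wz":0,"tx":0,"ty":0,"tz":0,"claw":0.5},{"wx":0,"wy":0,"wz":0,"tx":0,"ty":0,"tz":0,"claw":0.5},{"wx":0,"wy":0,"wz":0,"tx":0,"ty":0,"tz":0,"claw":0.5},{"wx":0,"wy":0,"wz":0,"tx":0,"ty":0,"tz":0,"claw":0.5},{"wx":0,"wy":0,"wz":0,"tx":0,"ty":0,"tz":0,"claw":0.5}]'
python3 - <<'E'
from h import *
go(dl(-.105,-.105,.34))
c=cap('side'); save(c['img'][90:215,210:335],'rel.png',4)
E
```

```text
time_s: 12.35
position: [0.552, 0.086, 0.4476]
eef_rot: [[0.133, 0.991, -0.0], [0.991, -0.133, 0.0], [0.0, -0.0, -1.0]]
ft_force: [0.7, 0.5, 0.3]
opening: 0.0471
grasp_force: 0.0
t 12.35 grasp [0.552  0.086  0.2676] yaw -7.64 z [-0.  0. -1.] q [-31.  28.  29.  99. -16.  57.  -4.] F [0.7 0.5 0.3] open 0.0471 0.0
tool move cm [-10.5  -10.4   -7.24]
```

View pics/rel.png

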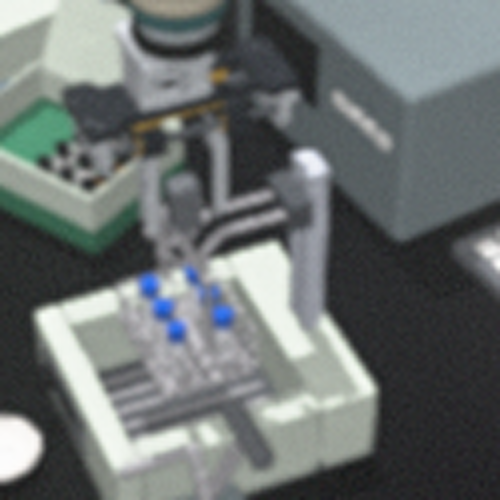

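The basket hangs on the prongs upright, with the grip at (185,195), and the fingers are clear. I retract up and then move to the catch.

```bash

python3 -m inch '[{"wx":0,"wy":0,"wz":0,"tx":0,"ty":0,"tz":-0.5,"claw":0.5},{"wx":0,"wy":0,"wz":0,"tx":0,"ty":0,"tz":-1,"claw":0.5},{"wx":0,"wy":0,"wz":0,"tx":0,"ty":0,"tz":-2,"claw":0.5},{"wx":0,"wy":0,"wz":0,"tx":0,"ty":0,"tz":-2.5,"claw":0.5},{"wx":0,"wy":0,"wz":0,"tx":0,"ty":0,"tz":-2.5,"claw":0.5},{"wx":0,"wy":0,"wz":0,"tx":-2,"ty":-2,"tz":0,"claw":1},{"wx":0,"wy":0,"wz":0,"tx":-3,"ty":-2.8,"tz":0,"claw":1},{"wx":0,"wy":0,"wz":0,"tx":-3,"ty":-2.8,"tz":0,"claw":1},{"wx":0,"wy":0,"wz":0,"tx":-2.5,"ty":-1.6,"tz":0,"claw":1},{"wx":0,"wy":0,"wz":0,"tx":-1,"ty":-0.6,"tz":0,"claw":1}]' 
python3 - <<'E'
from h import *
go(dl(-.098,-.115,.134))
c=cap('side'); d=cap('top')
a=cv2.resize(c['img'][90:215,200:325],None,fx=3.2,fy=3.2,interpolation=cv2.INTER_CUBIC);b=cv2.resize(d['img'][125:250,200:325],None,fx=3.2,fy=3.2,interpolation=cv2.INTER_CUBIC)
save(np.hstack([a,b]),'catch.png')
E
```

```text
time_s: 13.4
position: [0.4379, -0.0173, 0.5338]
eef_rot: [[0.136, 0.991, 0.001], [0.991, -0.136, 0.001], [0.001, 0.001, -1.0]]
ft_force: [0.4, 0.1, 1.0]
opening: 0.0103
grasp_force: 0.0
t 13.4 grasp [ 0.4381 -0.0171  0.3538] yaw -7.82 z [ 0.001  0.001 -1.   ] q [-29.  11.  34. 108.  -7.  63.  -0.] F [0.4 0.1 1. ] open 0.0103 0.0
tool move cm [ 0.22  0.2  21.98]
```

View pics/catch.png

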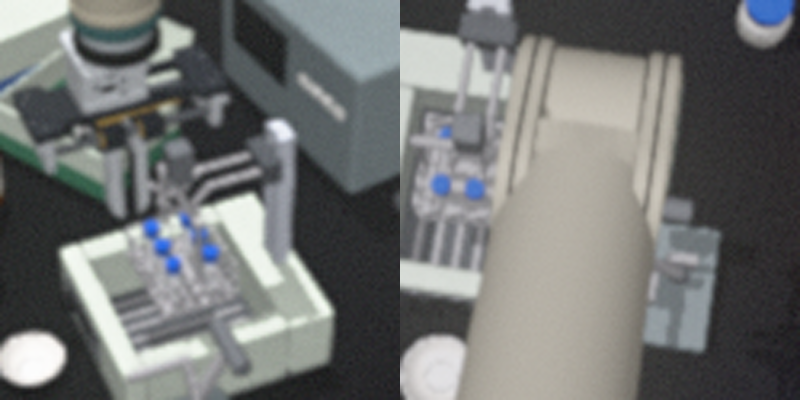

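The basket hangs freely on the hook and the arm is above the catch. I lower the closed fingers on the dryer side of the pin.

```bash

python3 -m inch '[{"wx":0,"wy":0,"wz":0,"tx":0.2,"ty":0.1,"tz":2,"claw":1},{"wx":0,"wy":0,"wz":0,"tx":0,"ty":0.1,"tz":3,"claw":1},{"wx":0,"wy":0,"wz":0,"tx":0,"ty":0,"tz":3,"claw":1},{"wx":0,"wy":0,"wz":0,"tx":0,"ty":0,"tz":3,"claw":1},{"wx":0,"wy":0,"wz":0,"tx":0,"ty":0,"tz":3,"claw":1},{"wx":0,"wy":0,"wz":0,"tx":0,"ty":0,"tz":3,"claw":1},{"wx":0,"wy":0,"wz":0,"tx":0,"ty":0,"tz":2,"claw":1},{"wx":0,"wy":0,"wz":0,"tx":0,"ty":0,"tz":1.5,"claw":1},{"wx":0,"wy":0,"wz":0,"tx":0,"ty":0,"tz":1,"claw":1},{"wx":0,"wy":0,"wz":0,"tx":0,"ty":0,"tz":0,"claw":1}]' 20
python3 - <<'E'
from h import *
go(dl(-.098,-.235,.134))
E
```

```text
time_s: 14.5
position: [0.4426, -0.0124, 0.3164]
eef_rot: [[0.132, 0.991, -0.002], [0.991, -0.132, 0.0], [-0.0, -0.002, -1.0]]
ft_force: [-0.1, 0.1, 0.8]
opening: 0.0006
grasp_force: 0.0
t 14.5 grasp [ 0.4422 -0.0124  0.1364] yaw -7.57 z [-0.002  0.    -1.   ] q [-19.  30.  24. 124. -23.  30.  15.] F [-0.1  0.1  0.8] open 0.0006 0.0
tool move cm [-12.28  -0.13   0.24]
```

```bash

python3 -m inch '[{"wx":0,"wy":0,"wz":0,"tx":-0.8,"ty":0,"tz":0,"claw":1},{"wx":0,"wy":0,"wz":0,"tx":-1.3,"ty":0,"tz":0,"claw":1},{"wx":0,"wy":0,"wz":0,"tx":-1.5,"ty":0,"tz":0,"claw":1},{"wx":0,"wy":0,"wz":0,"tx":-1.5,"ty":0,"tz":0,"claw":1},{"wx":0,"wy":0,"wz":0,"tx":-1.5,"ty":0,"tz":0,"claw":1},{"wx":0,"wy":0,"wz":0,"tx":-1.5,"ty":0,"tz":0,"claw":1},{"wx":0,"wy":0,"wz":0,"tx":-1.5,"ty":0,"tz":0.1,"claw":1},{"wx":0,"wy":0,"wz":0,"tx":-1.5,"ty":0,"tz":0.2,"claw":1},{"wx":0,"wy":0,"wz":0,"tx":-1.5,"ty":0,"tz":0.2,"claw":1},{"wx":0,"wy":0,"wz":0,"tx":-1.0,"ty":0,"tz":0,"claw":1}]'
python3 - <<'E'
from h import *
go(dl(-.014,-.165,.15))
c=cap('side'); d=cap('top')
a=cv2.resize(c['img'][120:245,210:335],None,fx=3.2,fy=3.2,interpolation=cv2.INTER_CUBIC);b=cv2.resize(d['img'][125:250,200:325],None,fx=3.2,fy=3.2,interpolation=cv2.INTER_CUBIC)
save(np.hstack([a,b]),'push.png')
E
```

```text
time_s: 15.5
position: [0.4238, -0.1486, 0.3132]
eef_rot: [[0.134, 0.991, 0.001], [0.991, -0.134, 0.001], [0.001, 0.001, -1.0]]
ft_force: [1.2, 6.1, -5.4]
opening: 0.0006
grasp_force: 3.3
t 15.5 grasp [ 0.424  -0.1484  0.1332] yaw -7.68 z [ 0.001  0.001 -1.   ] q [  1.  30.  21. 124. -22.  30.  31.] F [ 1.2  6.1 -5.4] open 0.0006 3.3
tool move cm [ 8.46  8.28 -1.67]
```

View pics/push.png

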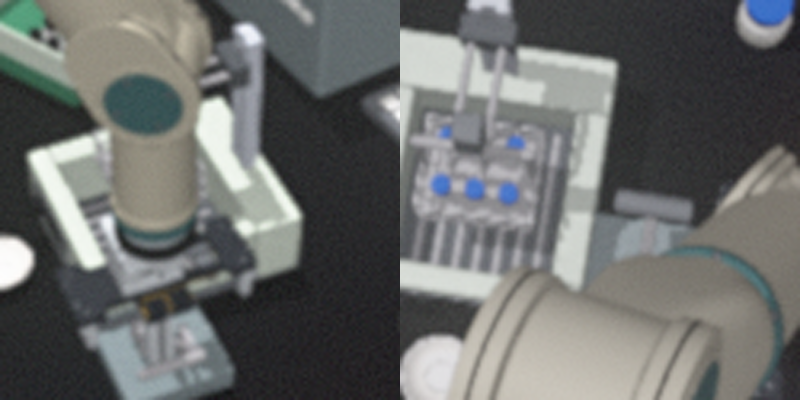

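The catch pin now lies outboard of the fingers, at side crop (172,363). I back off, rise and go above the lever handle.

```bash

python3 -m inch '[{"wx":0,"wy":0,"wz":0,"tx":0.8,"ty":0,"tz":-0.3,"claw":1},{"wx":0,"wy":0,"wz":0,"tx":0.8,"ty":0,"tz":-1.5,"claw":1},{"wx":0,"wy":0,"wz":0,"tx":0.5,"ty":0,"tz":-2.5,"claw":1},{"wx":0,"wy":0,"wz":0,"tx":0.5,"ty":0,"tz":-3,"claw":1},{"wx":0,"wy":0,"wz":0,"tx":0.5,"ty":0.5,"tz":-3,"claw":0.5},{"wx":0,"wy":0,"wz":0,"tx":1.5,"ty":1.5,"tz":-2,"claw":0.3},{"wx":0,"wy":0,"wz":0,"tx":1.5,"ty":2,"tz":-0.7,"claw":0.1},{"wx":0,"wy":0,"wz":0,"tx":1.5,"ty":2,"tz":0,"claw":0.1},{"wx":0,"wy":0,"wz":0,"tx":0.9,"ty":1.6,"tz":0,"claw":0.1},{"wx":0,"wy":0,"wz":0,"tx":0,"ty":0.7,"tz":0,"claw":0.1}]'
python3 - <<'E'
from h import *
go(dl(-.014,-.165,.15))
c=cap('side'); d=cap('top')
p=onz(c,263.7,233.4,.118); print('pin z.118',ld(p).round(3))
a=cv2.resize(c['img'][120:245,210:335],None,fx=3.2,fy=3.2,interpolation=cv2.INTER_CUBIC);b=cv2.resize(d['img'][125:250,200:325],None,fx=3.2,fy=3.2,interpolation=cv2.INTER_CUBIC)
save(np.hstack([a,b]),'lev.png')
E
```

```text
time_s: 16.6
position: [0.5188, -0.0722, 0.443]
eef_rot: [[0.128, 0.992, 0.001], [0.992, -0.128, 0.0], [0.0, 0.001, -1.0]]
ft_force: [0.4, 0.4, -0.7]
opening: 0.0452
grasp_force: 0.0
t 16.6 grasp [ 0.519  -0.0722  0.263 ] yaw -7.38 z [ 0.001  0.    -1.   ] q [-15.  25.  29. 105. -15.  54.  13.] F [ 0.4  0.4 -0.7] open 0.0452 0.0
tool move cm [-0.38 -0.14 11.3 ]
pin z.118 [-0.088 -0.265  0.118]
```

View pics/lev.png

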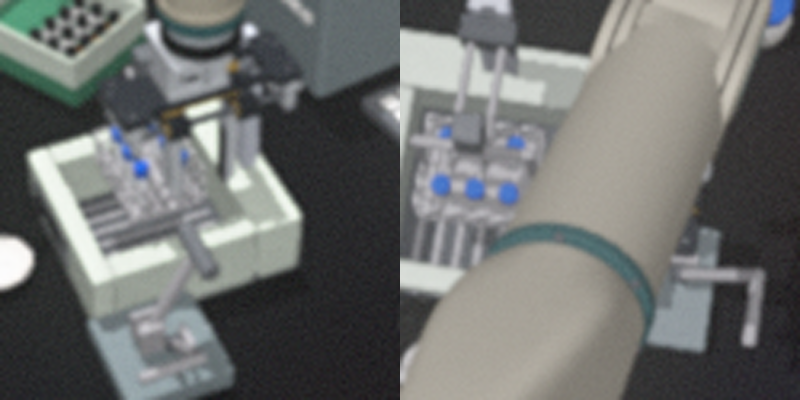

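The catch is fully out, with the pin at dryer (-0.088,-0.265), so q is about 1.5. The handle is at side crop (198,248), below the fingers. I take it 20 mm to the dryer side of centre so that a fingertip doesn't meet the lever arm.

```bash

python3 -m inch '[{"wx":0,"wy":0,"wz":0,"tx":0.8,"ty":-0.1,"tz":0,"claw":0.1},{"wx":0,"wy":0,"wz":0,"tx":0.8,"ty":0,"tz":0.5,"claw":0.1},{"wx":0,"wy":0,"wz":0,"tx":0,"ty":0,"tz":1.5,"claw":0.1},{"wx":0,"wy":0,"wz":0,"tx":0,"ty":0,"tz":2,"claw":0.1},{"wx":0,"wy":0,"wz":0,"tx":0,"ty":0,"tz":2,"claw":0.1},{"wx":0,"wy":0,"wz":0,"tx":0,"ty":0,"tz":2,"claw":0.1},{"wx":0,"wy":0,"wz":0,"tx":0,"ty":0,"tz":1.5,"claw":0.1},{"wx":0,"wy":0,"wz":0,"tx":0,"ty":0,"tz":1,"claw":0.1},{"wx":0,"wy":0,"wz":0,"tx":0,"ty":0,"tz":0.5,"claw":0.1},{"wx":0,"wy":0,"wz":0,"tx":0,"ty":0,"tz":0,"claw":0.1}]'
python3 -c "
from h import *
go(dl(-.014,-.145,.152))"
python3 -m inch '[{"wx":0,"wy":0,"wz":0,"tx":0,"ty":0,"tz":0,"claw":0.4},{"wx":0,"wy":0,"wz":0,"tx":0,"ty":0,"tz":0,"claw":0.6},{"wx":0,"wy":0,"wz":0,"tx":0,"ty":0,"tz":0,"claw":0.7},{"wx":0,"wy":0,"wz":0,"tx":0,"ty":0,"tz":0,"claw":0.8},{"wx":0,"wy":0,"wz":0,"tx":0,"ty":0,"tz":0,"claw":1},{"wx":0,"wy":0,"wz":0,"tx":0,"ty":0,"tz":0,"claw":1},{"wx":0,"wy":0,"wz":0,"tx":0,"ty":0,"tz":0,"claw":1},{"wx":0,"wy":0,"wz":0,"tx":0,"ty":0,"tz":0,"claw":1},{"wx":0,"wy":0,"wz":0,"tx":0,"ty":0,"tz":0,"claw":1},{"wx":0,"wy":0,"wz":0,"tx":0,"ty":0,"tz":0,"claw":1}]' 30
python3 - <<'E'
from h import *
go(None)
g=np.array(r.read_state()['position'])-[0,0,.18]; l=ld(g); print('local',l.round(4))
for q in np.arange(0,.95,.1): print(round(q,1),round(12*(np.sin(.5-q)-np.sin(.5)),2),round(-12*(np.cos(.5-q)-np.cos(.5)),2))
E
```

```text
time_s: 17.7
position: [0.5182, -0.0586, 0.3323]
eef_rot: [[0.133, 0.991, -0.001], [0.991, -0.133, 0.0], [0.0, -0.001, -1.0]]
ft_force: [0.4, -0.2, 0.9]
opening: 0.0842
grasp_force: 0.0
t 17.7 grasp [ 0.5181 -0.0586  0.1523] yaw -7.64 z [-0.001  0.    -1.   ] q [-13.  33.  24. 112. -21.  39.  17.] F [ 0.4 -0.2  0.9] open 0.0842 0.0
tool move cm [0.3  0.15 0.03]
time_s: 18.7
position: [0.5184, -0.0585, 0.3324]
eef_rot: [[0.133, 0.991, -0.001], [0.991, -0.133, 0.001], [0.001, -0.001, -1.0]]
ft_force: [-0.3, 1.7, -2.5]
opening: 0.0213
grasp_force: 41.2
t 18.7 grasp [ 0.5183 -0.0584  0.1524] yaw -7.66 z [-0.001  0.001 -1.   ] q [-13.  33.  24. 112. -21.  39.  17.] F [-0.3  1.7 -2.5] open 0.0213 41.2
local [-0.0152 -0.1478  0.1524]
0.0 0.0 -0.0
0.1 -1.08 -0.52
0.2 -2.21 -0.93
0.3 -3.37 -1.23
0.4 -4.56 -1.41
0.5 -5.75 -1.47
0.6 -6.95 -1.41
0.7 -8.14 -1.23
0.8 -9.3 -0.93
0.9 -10.43 -0.52
```

```bash

python3 -m inch '[{"wx":0,"wy":0,"wz":0,"tx":0,"ty":-0.53,"tz":-0.27,"claw":1},{"wx":0,"wy":0,"wz":0,"tx":0,"ty":-0.55,"tz":-0.25,"claw":1},{"wx":0,"wy":0,"wz":0,"tx":0,"ty":-0.56,"tz":-0.22,"claw":1},{"wx":0,"wy":0,"wz":0,"tx":0,"ty":-0.57,"tz":-0.19,"claw":1},{"wx":0,"wy":0,"wz":0,"tx":0,"ty":-0.58,"tz":-0.16,"claw":1},{"wx":0,"wy":0,"wz":0,"tx":0,"ty":-0.58,"tz":-0.13,"claw":1},{"wx":0,"wy":0,"wz":0,"tx":0,"ty":-0.59,"tz":-0.1,"claw":1},{"wx":0,"wy":0,"wz":0,"tx":0,"ty":-0.6,"tz":-0.08,"claw":1},{"wx":0,"wy":0,"wz":0,"tx":0,"ty":-0.6,"tz":-0.04,"claw":1},{"wx":0,"wy":0,"wz":0,"tx":0,"ty":-0.6,"tz":-0.02,"claw":1}]'
python3 -c "
from h import *
go(dl(-.1195,-.148,.1575));print(ld(np.array(r.read_state()['position'])-[0,0,.18]))"
```

```text
time_s: 19.7
position: [0.4667, -0.0513, 0.3507]
eef_rot: [[0.132, 0.991, 0.019], [0.991, -0.132, -0.002], [0.001, 0.019, -1.0]]
ft_force: [12.4, 2.9, 8.3]
opening: 0.0215
grasp_force: 30.0
t 19.7 grasp [ 0.4701 -0.0516  0.1707] yaw -7.58 z [ 0.019 -0.002 -1.   ] q [-15.  28.  25. 119. -20.  36.  16.] F [12.4  2.9  8.3] open 0.0215 30.0
tool move cm [-0.06 -5.58  1.22]
[-0.06740827 -0.14746406  0.17070431]
```

```bash

python3 -m inch '[{"wx":0,"wy":0,"wz":0,"tx":0,"ty":-0.6,"tz":0.02,"claw":1},{"wx":0,"wy":0,"wz":0,"tx":0,"ty":-0.6,"tz":0.04,"claw":1},{"wx":0,"wy":0,"wz":0,"tx":0,"ty":-0.6,"tz":0.08,"claw":1},{"wx":0,"wy":0,"wz":0,"tx":0,"ty":-0.59,"tz":0.1,"claw":1},{"wx":0,"wy":0,"wz":0,"tx":0,"ty":-0.58,"tz":0.13,"claw":1},{"wx":0,"wy":0,"wz":0,"tx":0,"ty":-0.58,"tz":0.16,"claw":1},{"wx":0,"wy":0,"wz":0,"tx":0,"ty":-0.57,"tz":0.19,"claw":1},{"wx":0,"wy":0,"wz":0,"tx":0,"ty":-0.56,"tz":0.22,"claw":1},{"wx":0,"wy":0,"wz":0,"tx":0,"ty":-0.2,"tz":0.08,"claw":1},{"wx":0,"wy":0,"wz":0,"tx":0,"ty":0,"tz":0,"claw":1}]'
python3 -c "
from h import *
go(dl(-.1195,-.148,.1575));print(ld(np.array(r.read_state()['position'])+.18*np.array(r.read_state()['eef_rot'])[:,2]))"
```

```text
time_s: 20.7
position: [0.4183, -0.0445, 0.3404]
eef_rot: [[0.132, 0.991, 0.018], [0.991, -0.132, -0.001], [0.002, 0.018, -1.0]]
ft_force: [9.3, 5.2, 10.4]
opening: 0.0213
grasp_force: 30.0
t 20.7 grasp [ 0.4216 -0.0446  0.1605] yaw -7.57 z [ 0.018 -0.001 -1.   ] q [-15.  26.  24. 127. -21.  30.  17.] F [ 9.3  5.2 10.4] open 0.0213 30.0
tool move cm [-0.12 -0.66  0.28]
[-0.11299175 -0.14681523  0.16045623]
```

```bash

python3 -m inch '[{"wx":0,"wy":0,"wz":0,"tx":0,"ty":-0.2,"tz":0.1,"claw":1},{"wx":0,"wy":0,"wz":0,"tx":0,"ty":-0.2,"tz":0.1,"claw":1},{"wx":0,"wy":0,"wz":0,"tx":0,"ty":-0.2,"tz":0.1,"claw":1},{"wx":0,"wy":0,"wz":0,"tx":0,"ty":-0.2,"tz":0.1,"claw":1},{"wx":0,"wy":0,"wz":0,"tx":0,"ty":-0.2,"tz":0,"claw":1},{"wx":0,"wy":0,"wz":0,"tx":0,"ty":0,"tz":0,"claw":1},{"wx":0,"wy":0,"wz":0,"tx":0,"ty":0,"tz":0,"claw":1},{"wx":0,"wy":0,"wz":0,"tx":0,"ty":0,"tz":0,"claw":1},{"wx":0,"wy":0,"wz":0,"tx":0,"ty":0,"tz":0,"claw":1},{"wx":0,"wy":0,"wz":0,"tx":0,"ty":0,"tz":0,"claw":1}]'
python3 - <<'E'
from h import *
go(dl(-.1195,-.148,.1575));print(ld(np.array(r.read_state()['position'])+.18*np.array(r.read_state()['eef_rot'])[:,2]))
c=cap('side'); d=cap('top')
a=cv2.resize(c['img'][100:225,210:335],None,fx=3.2,fy=3.2,interpolation=cv2.INTER_CUBIC);b=cv2.resize(d['img'][125:250,200:325],None,fx=3.2,fy=3.2,interpolation=cv2.INTER_CUBIC)
save(np.hstack([a,b]),'end.png')
E
```

```text
time_s: 21.7
position: [0.4104, -0.0432, 0.337]
eef_rot: [[0.131, 0.991, 0.023], [0.991, -0.131, -0.002], [0.001, 0.023, -1.0]]
ft_force: [13.1, 5.5, 11.8]
opening: 0.021
grasp_force: 30.8
t 21.7 grasp [ 0.4146 -0.0435  0.157 ] yaw -7.54 z [ 0.023 -0.002 -1.   ] q [-15.  25.  24. 128. -21.  29.  17.] F [13.1  5.5 11.8] open 0.021 30.8
tool move cm [-0.13  0.06 -0.05]
[-0.1200769  -0.14670594  0.15702348]
```

View pics/end.png

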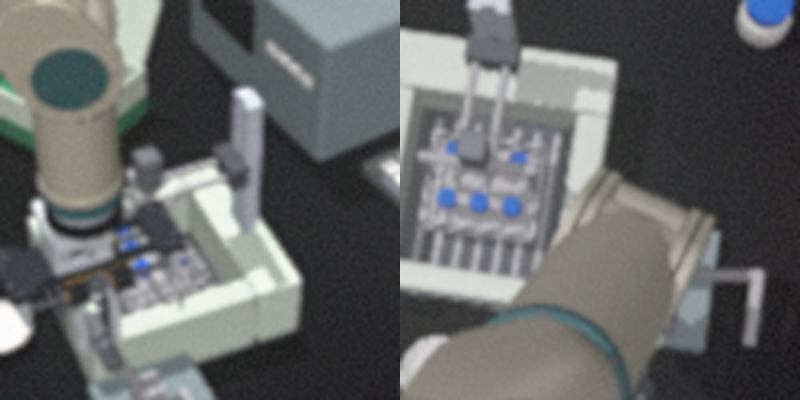

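The basket is down in the well with its tubes level, and the catch is out, with its pin at top crop (755,305). I pull slightly more to confirm the lever is at its stop.

```bash

python3 -m inch '[{"wx":0,"wy":0,"wz":0,"tx":0,"ty":-0.1,"tz":0.04,"claw":1},{"wx":0,"wy":0,"wz":0,"tx":0,"ty":-0.1,"tz":0.04,"claw":1},{"wx":0,"wy":0,"wz":0,"tx":0,"ty":-0.1,"tz":0.04,"claw":1},{"wx":0,"wy":0,"wz":0,"tx":0,"ty":-0.1,"tz":0.04,"claw":1},{"wx":0,"wy":0,"wz":0,"tx":0,"ty":0,"tz":0,"claw":1},{"wx":0,"wy":0,"wz":0,"tx":0,"ty":0,"tz":0,"claw":1},{"wx":0,"wy":0,"wz":0,"tx":0,"ty":0,"tz":0,"claw":1},{"wx":0,"wy":0,"wz":0,"tx":0,"ty":0,"tz":0,"claw":1},{"wx":0,"wy":0,"wz":0,"tx":0,"ty":0,"tz":0,"claw":1},{"wx":0,"wy":0,"wz":0,"tx":0,"ty":0,"tz":0,"claw":1}]' 45
python3 - <<'E'
from h import *
go(None);print(ld(np.array(r.read_state()['position'])+.18*np.array(r.read_state()['eef_rot'])[:,2]))
E
```

```text
time_s: 22.8
position: [0.4088, -0.0431, 0.3367]
eef_rot: [[0.131, 0.991, 0.031], [0.991, -0.131, -0.002], [0.002, 0.031, -1.0]]
ft_force: [17.0, 6.7, 21.8]
opening: 0.021
grasp_force: 46.6
t 22.8 grasp [ 0.4143 -0.0435  0.1568] yaw -7.55 z [ 0.031 -0.002 -1.   ] q [-15.  25.  24. 129. -21.  28.  18.] F [17.   6.7 21.8] open 0.021 46.6
[-0.12031303 -0.14672575  0.1568243 ]
```

The grasp point moved 0.2 mm for 4 mm commanded while the force rose, so the lever is at its stop.

```bash
python3 -c "
from bench import r
print(r.hand_in())"
```

```text
the job is handed in; nothing more can be done
None
```

I hung the basket on the hook and let it go, flipped the catch outward, pulled the lever to its stop so the basket is down in the well, and handed in at about 23 s still holding the lever; the hand-in returned no verdict.

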